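# Put the three mixed-up tasting pots back into their own cooling sleeves

### The job

After washing-up the three lidded steel tasting pots were put back in the wrong cooling sleeves: the small pot is lost in the medium sleeve, the medium one in the large sleeve, and the large one just stands on top of the small sleeve. Set each pot into the sleeve of its own size so that its flange rests flat on the rim, using the empty round tray to park the pot that has to wait. Keep the pots upright, lower them in rather than dropping them, and leave the cup of picks, the olive dish and the label roll where they stand.

Things in the scene. Friction and masses are not known exactly. Their poses are not given: they have to be found in the camera images.
- pot_small: small lidded steel pot, 80 mm tall: body tapers from 36 mm under the flange to 28 mm at the base; flat flange 52 mm across, its underside 40 mm above the base; 120 g, -30 to +40 %. Grip: round black knob on the axis, 22 mm across, 56 to 80 mm above the base; lid top at 51 mm, fixed to the pot. Origin: centre of the underside, z up along the axis.
- pot_medium: medium lidded steel pot, 80 mm tall: body tapers from 57 mm under the flange to 49 mm at the base; flat flange 73 mm across, its underside 40 mm above the base; 200 g, -30 to +40 %. Grip: round black knob on the axis, 22 mm across, 56 to 80 mm above the base; lid top at 51 mm, fixed to the pot. Origin: centre of the underside, z up along the axis.
- pot_large: large lidded steel pot, 80 mm tall: body tapers from 78 mm under the flange to 70 mm at the base; flat flange 94 mm across, its underside 40 mm above the base; 300 g, -30 to +40 %. Grip: round black knob on the axis, 22 mm across, 56 to 80 mm above the base; lid top at 51 mm, fixed to the pot. Origin: centre of the underside, z up along the axis.
- sleeve_small: small cooling sleeve, fixed round holder: grey shell 60 mm across, steel liner, 56 mm high; straight bore 40 mm, flared to 46 mm at the mouth, inner floor 12 mm above the counter. The small pot hangs in it with its flange on the rim, its underside then 16 mm above the sleeve's origin. Origin: centre of the underside, z up.
- sleeve_medium: medium cooling sleeve, fixed round holder: grey shell 81 mm across, steel liner, 56 mm high; straight bore 61 mm, flared to 67 mm at the mouth, inner floor 12 mm above the counter. The medium pot hangs in it with its flange on the rim, its underside then 16 mm above the sleeve's origin. Origin: centre of the underside, z up.
- sleeve_large: large cooling sleeve, fixed round holder: grey shell 102 mm across, steel liner, 56 mm high; straight bore 82 mm, flared to 88 mm at the mouth, inner floor 12 mm above the counter. The large pot hangs in it with its flange on the rim, its underside then 16 mm above the sleeve's origin. Origin: centre of the underside, z up.
- tray: empty round steel tray, 110 mm across, low rim 10 mm high, flat floor 100 mm across, 4 mm above the counter; fixed. Origin: centre of the underside, z up.
- pick_cup: bystander: grey paper cup of tasting picks, 65 mm across, 70 mm tall with the picks, loose. Origin: centre of the underside.
- olive_dish: bystander: small dish of olives, 69 mm across, 34 mm high, loose. Origin: centre of the underside.
- label_roll: bystander: white roll of labels standing flat, 60 mm across, 32 mm high, loose. Origin: centre of the underside.
There are look-alikes about, which are no part of the job. What is shaped like the sleeve_small but blue is not meant.

How it is judged:
By the outcome, as a careful person would: the job done as asked, in the order asked, and still so for the second after the job is handed in, with the robot touching nothing.
It also fails if it takes over 112 s, if anything falls off the work surface, if the arm or the gripper's body presses on something with over 40 N, if the wrist force passes 120 N, or if a joint passes its speed limit or range.

### The arm

A 6-joint arm with a two-finger parallel gripper is mounted at the origin on a cart in front of the work surface, level with it; the furniture and walls round the work are solid. World frame = base frame: x ahead of the robot, y to its left, z up, the work surface at z = 0. Lengths are in mm, angles in degrees, forces in N, time in s.
With the tool pointing down it reaches from about 350 to 850 mm from the base axis. Payload 8.1 kg.
Tool frame: the origin (TCP) lies midway between the tips of the shut fingers; the grasp point (between the pads) lies 19 mm behind it; z points along the fingers, y is the line along which they close (so a half turn about z gives the same grasp; the last joint's range is limited). The gripper opens to 85 mm and grips with 20 to 120 N. Pads are 22 mm wide; open, the fingers measure 114 mm over their backs; the gripper's body (76 mm by 85 mm) begins 54 mm behind the grasp point. The pads swing forward as they close: fully open they stand 13 mm farther back than shut.
Start: joints at [-80.81, 7.471, 85.268, -0, 87.261, -4.893], TCP at [146.02, -581.965, 231.292] pointing down, gripper open.
Joint ranges: [-169.43, 169.43], [-51.17, 129.36], [1.28, 143.12], [-76.62, 256.62], [0, 156.53], [-152.29, 152.29]. Speed limits (degrees/s): [136.94, 136.94, 159.86, 180, 180, 180].

### API

Orientations are given as [roll, pitch, yaw] about the fixed x, y, z axes, in that order (R = Rz(yaw) Ry(pitch) Rx(roll)).
In Python, from bench import sense, snapshot, order, finder gives the robot as it stands.
- The arm moves only by the tool send_rows, never from a script. Its argument "steps" is a list of rows, each a list of 2 entries, a list of its own where there are three numbers: the shift along the world's x, y, z in units of 30 mm (1.0 is 30 mm), then the turn, a rotation vector about the world's x, y, z in rad. In form: [[[dx, dy, dz], [wx, wy, wz]], ...]. A call has 1 to 10 rows; each row is the pose to reach, as a shift and turn from the pose commanded when the call began; what a row does not reach only later rows make up. A row lasts 1/8 s, in which the tool goes at most 62.5 mm and 10.7 degrees, less where a joint would pass 70% of its speed; a pose out of reach is approached as far as the arm can. A call with a gripper value outside its range is refused whole. "fingers" is the closure, from 0 (fully open) to 1 (shut), set as the call begins (left out, the last holds). The fingers move at their own pace and stop on an object; "squeeze" is the grip in N (left out, the last holds). Time passes only in rows, so rows that repeat a pose let the fingers close. It gives the time, the measured TCP pose, the force, the opening and the grip force at its end, in the units of the state.
- sense(): the state, without advancing time (a new reading comes with each control period).
- snapshot(name): name is "scene" or "side" or "wrist"; returns a dict with "img" (400x640x3 uint8, red, green, blue), "K" (3x3 intrinsics, pixels), "pose" (4x4, takes a point from camera to world coordinates). Camera axes: x right, y up, looking along -z (the intrinsics and any distortion apply to the point x, -y, -z); pixel columns grow to the right and rows downward; lengths in mm; the calibration is good to about 2 mm. The wrist camera is an equidistant fisheye: a pixel r from the principal point sees the ray r / f radians off the axis. A picture is of the moment at which its call begins. There is no depth.
- order.hand_in(): hands the job in; it is judged then, once.
Trained networks look in the newest picture that a camera, given by its name, has taken for a name from the list of things; names that differ only in an ending like _2 or _b are one class to them, and where a whole thing is asked for, a point or a joint stands for the part that bears it (a point fixed in the world has none). Each returns a list of dicts, best first, with "confidence" (0 to 1); they miss things now and then, are a little off and sometimes report something else, mostly with a low value. They report only what shows in the picture. A call takes as long as a camera call. They do not tell look-alikes from the thing itself.
- finder.find_in(label, camera): "box" ([left, top, width, height] as shares, 0 to 1, of the picture: columns of its width, rows of its height, round what is visible of it).
- finder.trace(label, camera): "mask" (400x640 bool, what is visible of it) and "box" ([left, top, width, height] as shares, 0 to 1, of the picture: columns of its width, rows of its height, round what is visible of it).
- finder.pinpoint(label, camera): "at" ([column, row] as shares, 0 to 1, of the picture: columns of its width, rows of its height: a listed point, or the origin of a listed thing).
The state is a dict: "time": time; "joint_pos": joint angles; "qd": joint speeds; "joint_efforts": joint torques, N m; "tool_pos": TCP position; "tcp_rot": TCP orientation; "ft_force": force on the tool from outside, world axes, zero at the start; "wrist_torque": the same for the moment, N m; "finger_gap": finger opening in mm; "grip_force": force on a finger pad.
Only numpy, scipy, OpenCV 4.12 (cv2) and the standard library are available. Lean on these libraries where they do the work, as an engineer would, in place of code of your own. Each camera call takes 0.05 s, during which the arm holds its last target. There are 200 camera calls.

## Working session

There is one attempt and no reset: what is moved stays moved. The work goes in short steps, Python scripts to look and compute and a tool call to move; the robot and the scene stay as the last step left them, time stands still between calls to the robot, and variables do not carry over. Pictures are saved under pics/ and viewed, at most 16 in all, crops included, and the job is handed in when it is done.

Besides the shell and the picture viewer there is one more tool, called after "Emit:" as name([rows], argument=value, ...), one row to a line, values as JSON. send_rows: Moves the arm, as the interface text tells. Its arguments: {"type":"object","properties":{"steps":{"type":"array"},"fingers":{"type":"number"},"squeeze":{"type":"number"}},"required":["steps"]}

```bash
mkdir -p pics
cat > h.py <<'E'
import numpy as np, cv2
from bench import sense, snapshot, order, finder
def snap(cam,name=None):
    s=snapshot(cam)
    if name: cv2.imwrite(f'pics/{name}.png',s['img'][:,:,::-1])
    return s
def ray(s,u,v,fish=False):
    K=np.array(s['K']);P=np.array(s['pose'])
    x=(u-K[0,2])/K[0,0];y=(v-K[1,2])/K[1,1]
    if fish:
        r=np.hypot(x,y); k=np.sin(r)/r if r>1e-9 else 1
        d=np.array([x*k,-y*k,-np.cos(r)])
    else: d=np.array([x,-y,-1.])
    return P[:3,3],P[:3,:3]@d
def at_z(s,u,v,z,fish=False):
    o,d=ray(s,u,v,fish); return o+d*(z-o[2])/d[2]
E
python3 - <<'E'
from h import *
for c in ['scene','side']:
    s=snap(c,c+'0'); print(c,np.round(s['pose'],2).tolist(), s['K'])
    for n in ['pot_small','pot_medium','pot_large','sleeve_small','sleeve_medium','sleeve_large','tray','pick_cup','olive_dish','label_roll']:
        for r in finder.pinpoint(n,c)[:3]:
            u,v=r['at'][0]*640,r['at'][1]*400
            z={'pot_small':14,'pot_medium':14,'pot_large':56}.get(n,0)
            print(n,round(r['confidence'],2),round(u),round(v),np.round(at_z(s,u,v,z)))
print(sense())
E
```

```text
scene [[-0.68, 0.37, -0.63, -341.22], [-0.73, -0.34, 0.59, 1054.06], [0.0, 0.86, 0.5, 774.84], [0.0, 0.0, 0.0, 1.0]] [[497.19701668   0.         313.35964624]
 [  0.         497.19701668 202.84983777]
 [  0.           0.           1.        ]]
pot_small 0.54 275 228 [590. 337.  14.]
pot_small 0.48 307 247 [459. 335.  14.]
pot_medium 0.72 261 254 [520. 443.  14.]
pot_large 0.69 310 234 [455. 328.  56.]
pot_large 0.33 315 225 [478. 289.  56.]
sleeve_small 0.6 191 290 [530. 644.   0.]
sleeve_small 0.56 310 249 [464. 323.   0.]
sleeve_medium 0.67 273 231 [598. 342.   0.]
sleeve_large 0.88 258 255 [534. 441.   0.]
sleeve_large 0.62 432 185 [ 455. -216.    0.]
tray 0.54 432 185 [ 457. -218.    0.]
pick_cup 0.61 316 223 [545. 223.   0.]
olive_dish 0.84 273 279 [430. 474.   0.]
label_roll 0.62 259 256 [530. 441.   0.]
label_roll 0.57 234 228 [686. 413.   0.]
label_roll 0.31 433 190 [ 435. -193.    0.]
side [[0.97, -0.1, 0.2, 857.2], [0.22, 0.48, -0.85, -1033.36], [-0.01, 0.87, 0.49, 791.14], [0.0, 0.0, 0.0, 1.0]] [[415.04087877   0.         316.31130557]
 [  0.         415.04087877 193.32689
[... 531 characters left out ...]
.   0.]
{'time': 1.1, 'joint_pos': array([-8.08104665e+01,  7.47362432e+00,  8.52663204e+01,  2.82206300e-03,
        8.72623825e+01, -4.89285584e+00]), 'qd': array([ 0.06341906, -0.01220964, -0.01879311,  0.04333506,  0.06721614,
       -0.04431214]), 'joint_efforts': array([ 1.20510758e-03, -5.69331121e+01, -5.00871706e+01, -3.11292970e-04,
        1.26657193e-03, -4.38604536e-05]), 'tool_pos': array([ 146.03241891, -581.96437558,  231.28077273]), 'tcp_rot': array([-1.79997922e+02, -3.00705570e-03,  1.40822545e+01]), 'ft_force': array([-0.37480144,  0.14477542,  0.2054354 ]), 'wrist_torque': array([ 0.04432939, -0.02366268,  0.00205605]), 'grip_force': 0.0, 'finger_gap': 85.08022179847327}
```

Run:
```python
import cv2
a=cv2.imread('pics/scene0.png')[130:330,140:480]; cv2.imwrite('pics/sc_crop.png',cv2.resize(a,None,fx=2.3,fy=2.3,interpolation=3))
a=cv2.imread('pics/side0.png')[120:320,180:420]; cv2.imwrite('pics/si_crop.png',cv2.resize(a,None,fx=3,fy=3,interpolation=3))
```

```text
(no output)
```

View pics/sc_crop.png

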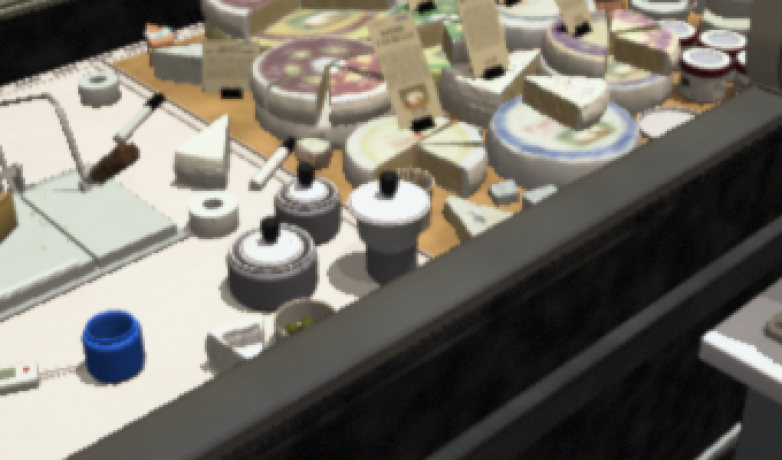

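View pics/si_crop.png

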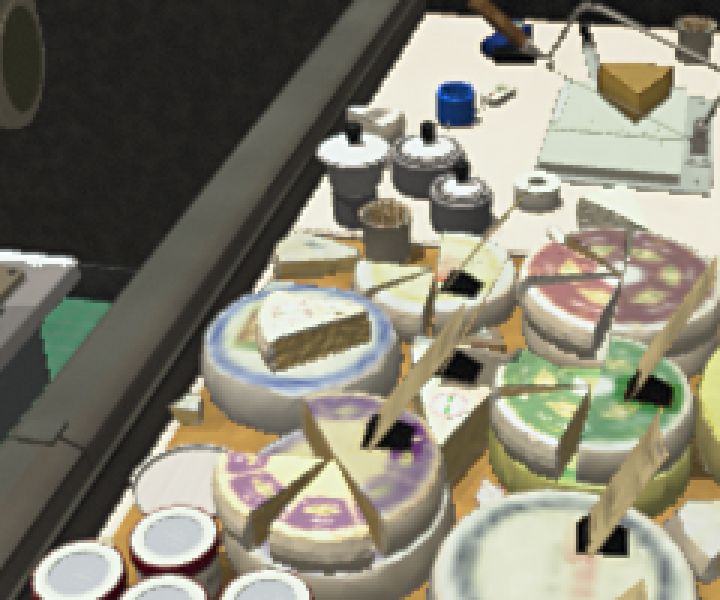

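Scene view: large pot on the grey small sleeve (knob at 309,210), medium pot in the large sleeve (257,230), small pot in the medium sleeve (273,205) and tray at (430,183). There are two sleeve_small candidates: grey at (310,249), under the large pot, and blue at (191,290). The grey one fits the description and the enlarged crop confirms it. First I'll look at the tray from above.

Emit:
send_rows([
  [[1,1.2,1],[0,0,0.12]],
  [[2.2,2.7,2],[0,0,0.28]],
  [[3.4,4.2,2.3],[0,0,0.44]],
  [[4.6,5.7,2.3],[0,0,0.6]],
  [[5.8,7.2,2.3],[0,0,0.76]],
  [[7,8.7,2.3],[0,0,0.9]],
  [[8.2,10.2,2.3],[0,0,1]],
  [[9.3,11.5,2.3],[0,0,1]],
  [[9.9,12.3,2.3],[0,0,1]],
  [[9.9,12.3,2.3],[0,0,1]],
], fingers=0)

```text
time: 2.35
tool_pos: [444.0, -211.3, 300.4]
tcp_rot: [180.0, -0.0, 71.6]
ft_force: [-0.4, 0.1, -0.0]
finger_gap: 85.6
grip_force: 0.0
```

Run:
```python
from h import *
s=snap('wrist','w0'); P=np.array(s['pose']); st=sense(); print(np.round(P,2).tolist(),s['K'],st['tool_pos'],st['tcp_rot'],st['joint_pos'],st['time'])
for r in finder.pinpoint('tray','wrist')[:3]:
    u,v=r['at'][0]*640,r['at'][1]*400
    print(r['confidence'],u,v,at_z(s,u,v,0,True))
for r in finder.trace('tray','wrist')[:2]:
    m=r['mask'];ys,xs=np.nonzero(m)
    pts=np.array([at_z(s,u,v,5,True) for u,v in list(zip(xs,ys))[::5]]);print(r['confidence'],pts.min(0),pts.max(0),pts.mean(0))
```

```text
[[0.95, 0.3, 0.09, 466.49], [-0.32, 0.91, 0.26, -144.8], [0.0, -0.28, 0.96, 443.46], [0.0, 0.0, 0.0, 1.0]] [[309.70691629   0.         319.04730992]
 [  0.         309.70691629 194.09116566]
 [  0.           0.           1.        ]] [ 443.3084366  -212.40115238  300.35002284] [-1.79998857e+02  1.65512523e-02  7.15043561e+01] [-3.15667294e+01 -1.05702511e+01  9.58433364e+01 -1.64368666e-02
  9.47242851e+01 -1.30724395e+01] 2.4
0.76 320.89599999999996 152.32000000000002 [ 448.73543932 -206.67096505    0.        ]
0.98 [ 389.756007   -262.97781856    5.        ] [ 499.80367144 -152.78347875    5.        ] [ 444.95488648 -207.87924681    5.        ]
```

View pics/w0.png

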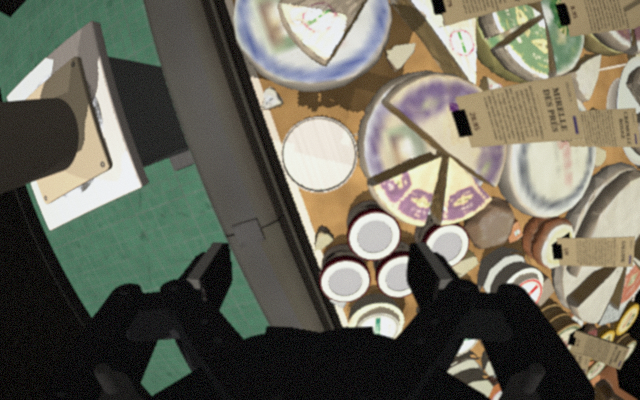

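Wrist view: tray at pixel (320,153), world (445,-208), extents 110 mm as given. Next I go above the pots.

Emit:
send_rows([
  [[0.2,1.2,0.6],[0,0,0.1]],
  [[0.4,3,1],[0,0,0.25]],
  [[0.6,4.9,1],[0,0,0.4]],
  [[0.8,6.8,1],[0,0,0.55]],
  [[1,8.7,1],[0,0,0.7]],
  [[1.2,10.6,1],[0,0,0.85]],
  [[1.4,12.5,1],[0,0,0.95]],
  [[1.6,14.3,1],[0,0,1]],
  [[1.8,15.9,1],[0,0,1]],
  [[1.9,16.7,1],[0,0,1]],
])

```text
time: 3.75
tool_pos: [500.4, 289.0, 329.9]
tcp_rot: [-180.0, -0.0, 128.7]
ft_force: [-1.0, -1.0, -0.7]
finger_gap: 85.7
grip_force: 0.0
```

```bash
cat > look.py <<'E'
from h import *
import sys
# look.py name label:z ...   (mask-based extents at height z and pinpoint)
s=snap('wrist',sys.argv[1]); st=sense(); print(st['tool_pos'].round(1),st['tcp_rot'].round(1),st['joint_pos'].round(1),round(st['time'],2))
for a in sys.argv[2:]:
    n,z=a.split(':');z=float(z)
    for r in finder.pinpoint(n,'wrist')[:3]:
        u,v=r['at'][0]*640,r['at'][1]*400
        print(n,'pt',round(r['confidence'],2),round(u),round(v),at_z(s,u,v,z,True).round(1))
    for r in finder.trace(n,'wrist')[:3]:
        b=np.array(r['box'])*[640,400,640,400]; print('   mask',round(r['confidence'],2),b.round())
E
python3 look.py w1 pot_large:56 pot_medium:12 pot_small:12 sleeve_small:0 sleeve_medium:0 sleeve_large:0 pick_cup:0 olive_dish:0 label_roll:0
python3 - <<'E'
from h import *
from scipy.optimize import least_squares
E
python3 -c "
import cv2
cv2.imwrite('pics/w1b.png',cv2.resize(cv2.imread('pics/w1.png'),(800,500),interpolation=3))"
```

```text
[500.3 290.7 329.6] [ 1.800e+02 -1.000e-01  1.287e+02] [ 25.    3.   79.8   0.1  97.2 -13.7] 3.8
pot_large pt 0.62 311 122 [460.2 322.2  56. ]
   mask 0.81 [275.  85.  78.  71.]
pot_medium pt 0.97 398 90 [530.8 439.9  12. ]
   mask 0.66 [380.  64.  50.  54.]
pot_small pt 0.69 386 173 [598.8 331.8  12. ]
pot_small pt 0.62 455 167 [682.1 413.6  12. ]
sleeve_medium pt 0.66 387 169 [600.4 337.5  -0. ]
   mask 0.62 [361. 144.  59.  60.]
   mask 0.61 [363.  59.  79.  70.]
pick_cup pt 0.89 310 188 [524.8 236.7   0. ]
   mask 0.9 [289. 170.  44.  47.]
olive_dish pt 0.7 359 29 [427.4 478.2   0. ]
   mask 0.77 [336.   4.  47.  49.]
   mask 0.62 [438. 146.  39.  45.]
   mask 0.88 [434. 148.  46.  43.]
   mask 0.34 [290. 171.  44.  48.]
```

View pics/w1b.png

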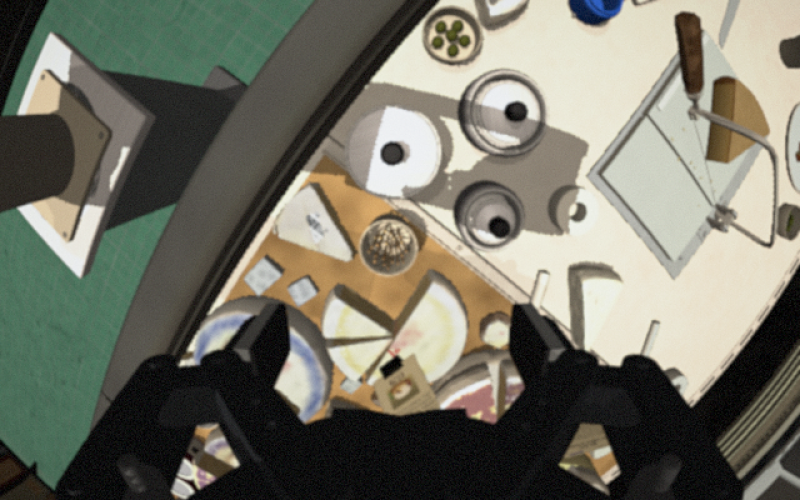

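```bash
cat >> h.py <<'E'
def proj(s,X):
    P=np.array(s['pose']);K=np.array(s['K']);c=(X-P[:3,3])@P[:3,:3]
    x,y,z=c[:,0],-c[:,1],-c[:,2]; r=np.hypot(x,y)+1e-9; k=np.arctan2(r,z)/r
    return np.c_[K[0,0]*x*k+K[0,2],K[1,1]*y*k+K[1,2]]
t=np.linspace(0,2*np.pi,120)
def circ(x,y,z,R): return np.c_[x+R*np.cos(t),y+R*np.sin(t),z+0*t]
def fitbox(s,box,prof,x0):
    """centre of a solid of revolution; prof=[(z,R)..], box [l,t,w,h] in pixels"""
    from scipy.optimize import least_squares
    l,tp,w,h=box; b=np.array([l,tp,l+w,tp+h])
    def f(p):
        q=proj(s,np.vstack([circ(p[0],p[1],z,R) for z,R in prof])); return np.r_[q.min(0),q.max(0)]-b
    r=least_squares(f,x0[:2]); return r.x,np.abs(r.fun).max()
def blob(s,u,v,z,w=9,thr=60):
    """dark blob (black knob) centroid near u,v on height z; connected to the darkest seed"""
    g=cv2.cvtColor(s['img'],cv2.COLOR_RGB2GRAY); u,v=int(round(u)),int(round(v)); m=(g<thr).astype(np.uint8)
    n,lab,stt,cen=cv2.connectedComponentsWithStats(m); win=lab[v-w:v+w+1,u-w:u+w+1]
    k=np.bincount(win[win>0]).argmax(); return cen[k],stt[k,2:],at_z(s,*cen[k],z,True)
E
python3 - <<'E'
from h import *
s=snap('wrist')
for n,u,v,z in [('L',313.5,122,130),('M',412,89,86),('S',398,181,86)]:
    print(n,blob(s,u,v,z))
for R,n,x0 in [(51,'sleeve_large',(532,440)),(40.5,'sleeve_medium',(599,335)),(30,'sleeve_small',(458,321))]:
    for r in finder.trace(n,'wrist')[:2]+[q for q in finder.trace('sleeve_medium','wrist')[:2]]:
        b=np.array(r['box'])*[640,400,640,400]; print(n,b.round(),fitbox(s,b,[(0,R),(56,R)],x0))
for r in finder.trace('pot_large','wrist')[:1]:
    b=np.array(r['box'])*[640,400,640,400]; print('flange L',fitbox(s,b,[(97,47)],(458,321)))
E
```

```text
L (array([314.9057971 , 121.92028986]), array([ 17,  17, 138], dtype=int32), array([463.08877914, 327.61121354, 130.        ]))
M (array([412.83756345,  88.95939086]), array([ 17,  15, 197], dtype=int32), array([532.342554  , 438.48303223,  86.        ]))
S (array([399.65482234, 181.00507614]), array([ 16,  16, 197], dtype=int32), array([597.74563635, 336.36364637,  86.        ]))
sleeve_large [368.  54.  74.  71.] (array([535.3848402 , 441.63612538]), np.float64(1.2208482917394576))
sleeve_large [364. 146.  56.  57.] (array([600.19211811, 335.96477076]), np.float64(8.912023240775397))
sleeve_medium [364. 146.  56.  57.] (array([600.03205501, 336.00660678]), np.float64(2.09213225205923))
sleeve_medium [364. 146.  56.  57.] (array([600.03205501, 336.00660678]), np.float64(2.09213225205923))
sleeve_small [459.   0.  40.  21.] (array([546.37801723, 631.17884519]), np.float64(11.163830278471806))
sleeve_small [364. 146.  56.  57.] (array([600.45414655, 335.98998403]), np.float64(5.011525503082709))
flange L (array([460.77941986, 327.19144555]), np.float64(2.3120051062445697))
```

View: large pot knob at (314,122), medium knob (413,89), small knob (400,181). The sizes and heights are consistent between the fits. I go above the large pot and look again.

Emit:
send_rows([
  [[-0.4,0.4,-1],[0,0,0]],
  [[-0.8,0.8,-2.3],[0,0,0]],
  [[-1.2,1.2,-3.6],[0,0,0]],
  [[-1.27,1.22,-4.4],[0,0,0]],
  [[-1.27,1.22,-4.4],[0,0,0]],
])

```text
time: 5.72
tool_pos: [460.3, 324.0, 195.9]
tcp_rot: [-179.7, -0.0, 128.7]
ft_force: [-0.4, 0.1, 0.5]
finger_gap: 85.1
grip_force: 0.0
```

Run:
```python
from h import *
s=snap('wrist','w2');print(sense()['tool_pos'])
u,v=proj(s,np.array([[462,327,130.]]))[0];print(u,v)
try: print(blob(s,u,v,132,w=20))
except Exception as e: print(e)
for r in finder.trace('pot_large','wrist')[:1]:
    b=np.array(r['box'])*[640,400,640,400]; print(r['confidence'],b,'flange L',fitbox(s,b,[(97,47)],(458,321)))
```

```text
[461.52023013 324.40327099 197.94367262]
323.3661237557516 205.79306063696484
(array([323.83940621, 204.50472335]), array([ 29,  32, 741], dtype=int32), array([461.2365104 , 328.44719485, 132.        ]))
0.93 [265.088 137.2   115.968 108.48 ] flange L (array([462.67144121, 326.33769244]), np.float64(0.9418792547644443))
```

View pics/w2.png

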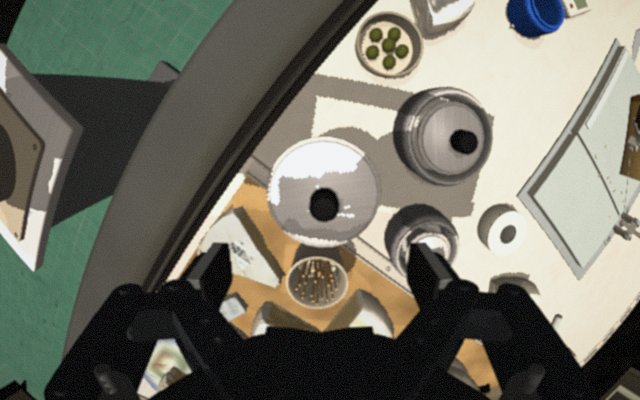

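Knob at pixel (324,205), world (462,327). I lower, then close.

Emit:
send_rows([
  [[0,0.08,-0.8],[0,0,0]],
  [[0,0.08,-1.7],[0,0,0]],
  [[0,0.08,-2.4],[0,0,0]],
  [[0,0.08,-2.8],[0,0,0]],
  [[0,0.08,-2.9],[0,0,0]],
  [[0,0.08,-2.9],[0,0,0]],
])

```text
time: 6.58
tool_pos: [462.6, 327.3, 112.4]
tcp_rot: [179.9, 0.0, 128.7]
ft_force: [0.4, 0.5, 0.5]
finger_gap: 85.1
grip_force: 0.0
```

Emit:
send_rows([
  [[0,0,0],[0,0,0]],
  [[0,0,0],[0,0,0]],
  [[0,0,0],[0,0,0]],
  [[0,0,0],[0,0,0]],
  [[0,0,0],[0,0,0]],
  [[0,0,0],[0,0,0]],
], fingers=1, squeeze=50)

```text
time: 7.32
tool_pos: [461.9, 327.0, 111.6]
tcp_rot: [180.0, 0.0, 128.7]
ft_force: [-2.3, -1.6, 5.1]
finger_gap: 19.9
grip_force: 49.2
```

Emit:
send_rows([
  [[0,0,0.2],[0,0,0]],
  [[0,0,0.6],[0,0,0]],
  [[0,0,1.3],[0,0,0]],
  [[0,0,2.2],[0,0,0]],
  [[0,0,3.1],[0,0,0]],
  [[0,0,4.0],[0,0,0]],
  [[0,0,4.9],[0,0,0]],
  [[0,0,5.5],[0,0,0]],
  [[0,0,5.7],[0,0,0]],
])

```text
time: 8.45
tool_pos: [462.4, 327.3, 283.8]
tcp_rot: [179.9, 0.0, 128.7]
ft_force: [0.9, -0.2, -4.0]
finger_gap: 19.7
grip_force: 49.2
```

```bash
python3 look.py w3 pot_large:100 sleeve_small:0
python3 - <<'E'
from h import *
s=snap('wrist');s2=snap('side')
# barrier inner edge from w0-like pixel unknown; small sleeve fit
for r in finder.trace('sleeve_small','wrist')[:3]:
    b=np.array(r['box'])*[640,400,640,400]; print(r['confidence'],b.round(),fitbox(s,b,[(0,30),(56,30)],(458,321)))
print(sense()['finger_gap'],sense()['ft_force'])
E
```

```text
[462.2 327.2 283.6] [179.9   0.  128.7] [30.1  1.2 86.4  0.  92.3 -8.6] 8.5
pot_large pt 0.71 315 217 [491.  285.5 100. ]
   mask 0.84 [236. 155. 167. 151.]
sleeve_small pt 0.73 487 27 [530.8 650.4   0. ]
sleeve_small pt 0.65 315 157 [457.7 324.9   0. ]
   mask 0.97 [474.   3.  46.  44.]
   mask 0.65 [296. 136.  40.  18.]
   mask 0.48 [233. 153. 171. 153.]
0.96 [474.   1.  47.  48.] (array([531.4333254 , 643.80038883]), np.float64(3.413040898750637))
0.58 [300. 136.  40.  19.] (array([446.81977024, 346.31992355]), np.float64(16.87411040442487))
20.031249928439813 [ 0.99938561  0.50915488 -3.87511557]
```

View pics/w3.png

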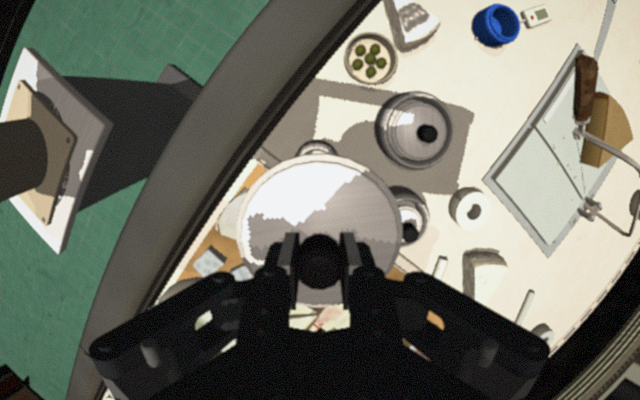

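The pot hangs level, held by its knob at (322,262); the small sleeve peeks out at (315,150). Carry it to the tray.

Emit:
send_rows([
  [[0,-0.3,0],[0,0,0]],
  [[-0.05,-0.9,0],[0,0,0]],
  [[-0.1,-1.8,0],[0,0,0]],
  [[-0.15,-3,0],[0,0,0]],
  [[-0.2,-4.2,0],[0,0,0]],
  [[-0.25,-5.5,0],[0,0,0]],
  [[-0.3,-6.8,0],[0,0,0]],
  [[-0.3,-8.1,0],[0,0,0]],
  [[-0.3,-9.4,0],[0,0,0]],
  [[-0.35,-10.7,0],[0,0,0]],
])

```text
time: 10.1
tool_pos: [450.7, 3.9, 282.4]
tcp_rot: [180.0, 0.0, 128.6]
ft_force: [0.7, 0.0, -4.0]
finger_gap: 19.9
grip_force: 49.3
```

Emit:
send_rows([
  [[0,-1.3,0],[0,0,0]],
  [[-0.05,-2.6,0],[0,0,0]],
  [[-0.1,-3.9,0],[0,0,0]],
  [[-0.15,-5.1,0],[0,0,0]],
  [[-0.2,-6.1,0],[0,0,0]],
  [[-0.22,-6.8,0],[0,0,0]],
  [[-0.22,-7.1,0],[0,0,0]],
  [[-0.22,-7.15,0],[0,0,0]],
  [[-0.22,-7.15,-0.5],[0,0,0]],
  [[-0.22,-7.15,-1.5],[0,0,0]],
])

```text
time: 11.35
tool_pos: [445.6, -208.1, 237.3]
tcp_rot: [179.9, 0.1, 128.7]
ft_force: [0.1, 0.1, -4.1]
finger_gap: 20.0
grip_force: 49.3
```

Run:
```python
from h import *
s=snap('wrist','w4');st=sense();print(st['tool_pos'],st['tcp_rot'],st['finger_gap'])
for r in finder.trace('tray','wrist')[:2]:
    b=np.array(r['box'])*[640,400,640,400]; print(r['confidence'],b.round(),fitbox(s,b,[(10,55)],(445,-208)))
```

```text
[ 443.31329746 -206.66099093  231.46012378] [-179.90240013   -0.30000595  128.73778899] 19.892424155706962
0.91 [276. 118.  85.  43.] (array([ 427.48043951, -185.89410171]), np.float64(24.390551621025566))
```

View pics/w4.png

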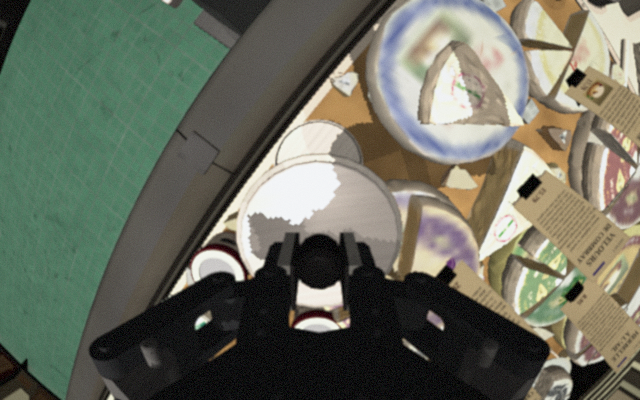

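Emit:
send_rows([
  [[0,0,-0.5],[0,0,0]],
  [[0,0,-1.4],[0,0,0]],
  [[0,0,-2.4],[0,0,0]],
  [[0,0,-3.4],[0,0,0]],
  [[0,0,-4.2],[0,0,0]],
  [[0,0,-4.8],[0,0,0]],
  [[0,0,-5.2],[0,0,0]],
  [[0,0,-5.3],[0,0,0]],
  [[0,0,-5.3],[0,0,0]],
  [[0,0,-5.3],[0,0,0]],
])

```text
time: 12.7
tool_pos: [445.5, -208.9, 79.3]
tcp_rot: [180.0, 0.1, 128.7]
ft_force: [0.0, 1.1, -4.0]
finger_gap: 20.1
grip_force: 49.5
```

Emit:
send_rows([
  [[0,0,-0.2],[0,0,0]],
  [[0,0,-0.4],[0,0,0]],
  [[0,0,-0.52],[0,0,0]],
  [[0,0,-0.6],[0,0,0]],
  [[0,0,-0.64],[0,0,0]],
  [[0,0,-0.67],[0,0,0]],
  [[0,0,-0.67],[0,0,0]],
])

```text
time: 13.58
tool_pos: [445.2, -208.7, 59.8]
tcp_rot: [-180.0, 0.0, 128.7]
ft_force: [-8.8, 3.8, 12.4]
finger_gap: 20.0
grip_force: 51.1
```

Contact felt; release with a part opening and rise.

Emit:
send_rows([
  [[0,0,0.03],[0,0,0]],
  [[0,0,0.03],[0,0,0]],
  [[0,0,0.03],[0,0,0]],
  [[0,0,0.3],[0,0,0]],
  [[0,0,0.8],[0,0,0]],
  [[0,0,1.6],[0,0,0]],
  [[0,0,2.6],[0,0,0]],
  [[0,0,3.8],[0,0,0]],
  [[0,0,5.2],[0,0,0]],
  [[0,0,6.6],[0,0,0]],
], fingers=0.5)

```text
time: 14.82
tool_pos: [444.8, -208.4, 258.9]
tcp_rot: [180.0, 0.1, 128.7]
ft_force: [0.0, -0.6, 0.0]
finger_gap: 42.5
grip_force: 0.0
```

Run:
```python
from h import *
s=snap('wrist','w5');st=sense();print(st['tool_pos'],st['tcp_rot'],st['finger_gap'],st['ft_force'])
for r in finder.trace('pot_large','wrist')[:1]:
    b=np.array(r['box'])*[640,400,640,400]; print(r['confidence'],b.round(),fitbox(s,b,[(45,47)],(445,-208)))
u,v=proj(s,np.array([[445,-208,80.]]))[0];print(u,v,blob(s,u,v,80,w=15))
```

```text
[ 446.87453406 -209.65928594  265.67860133] [179.79888853   0.54264388 128.67686871] 42.71579179129396 [ 1.34052694 -1.7507343   4.79478242]
0.74 [276. 132.  84.  73.] (array([ 446.42450037, -210.98186619]), np.float64(2.553352726860851))
318.97237291099657 173.3353019363074 (array([319.39925373, 172.78358209]), array([ 18,  20, 268], dtype=int32), array([ 444.97932952, -207.24806997,   80.        ]))
```

View pics/w5.png

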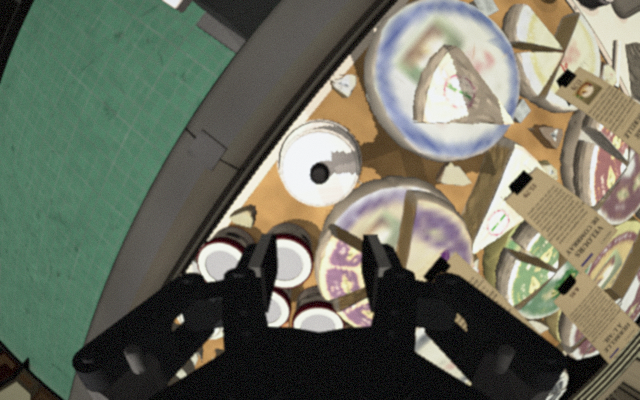

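The large pot stands upright on the tray, knob (319,173). Back to the sleeves.

Emit:
send_rows([
  [[0,0.6,0.4],[0,0,0]],
  [[0.1,1.8,0.8],[0,0,0]],
  [[0.2,3.4,1],[0,0,0]],
  [[0.4,5.2,1],[0,0,0]],
  [[0.6,7,1],[0,0,0]],
  [[0.9,8.8,1],[0,0,0]],
  [[1.2,10.6,1],[0,0,0]],
  [[1.5,12.4,1],[0,0,0]],
  [[1.8,14.2,1],[0,0,0]],
  [[2.1,15.8,1],[0,0,0]],
])

```text
time: 16.18
tool_pos: [506.6, 268.2, 286.1]
tcp_rot: [-179.9, -0.0, 128.7]
ft_force: [0.3, 0.1, -0.1]
finger_gap: 42.5
grip_force: 0.0
```

Emit:
send_rows([
  [[0.2,1.2,0],[0,0,0]],
  [[0.3,1.9,-0.5],[0,0,0]],
  [[0.4,2.1,-1],[0,0,0]],
  [[0.4,2.1,-1],[0,0,0]],
  [[0.4,2.1,-1],[0,0,0]],
])

```text
time: 16.8
tool_pos: [519.8, 327.7, 256.6]
tcp_rot: [-180.0, 0.0, 128.6]
ft_force: [0.8, -0.0, 1.0]
finger_gap: 43.0
grip_force: 0.0
```

```bash
cat > look2.py <<'E'
from h import *
import sys
s=snap('wrist',sys.argv[1]);st=sense();print(st['tool_pos'],st['tcp_rot'],st['finger_gap'],st['time'])
for n,x,y in [('M',533,439),('S',598,336)]:
    u,v=proj(s,np.array([[x,y,90.]]))[0]
    try: print(n,(u,v),blob(s,u,v,88,w=10))
    except Exception as e: print(n,e)
for n,R,x0 in [('sleeve_small',30,(460,325)),('sleeve_medium',40.5,(600,336)),('sleeve_large',51,(534,440))]:
    for r in finder.trace(n,'wrist')[:3]:
        b=np.array(r['box'])*[640,400,640,400]; print(n,round(r['confidence'],2),b.round(),fitbox(s,b,[(0,R),(56,R)],x0))
E
python3 look2.py w6
```

```text
[520.06308864 327.78749022 257.01418409] [1.79958256e+02 1.85837778e-02 1.28617226e+02] 42.3317096634332 16.85
M (np.float64(397.97361172698805), np.float64(100.7153936010732)) (array([396.8044164,  99.8170347]), array([ 22,  19, 317], dtype=int32), array([531.84965064, 439.25717811,  88.        ]))
S (np.float64(380.2776097890013), np.float64(214.93755645566972)) (array([380.18241042, 213.09771987]), array([ 19,  22, 307], dtype=int32), array([597.27523743, 337.20445938,  88.        ]))
sleeve_small 0.93 [252. 113.  51.  51.] (array([461.10592472, 326.05225362]), np.float64(2.1634591675758656))
sleeve_small 0.61 [454.   0.  46.  15.] (array([547.34751634, 625.05725324]), np.float64(18.811902857206405))
sleeve_medium 0.7 [340. 163.  66.  70.] (array([596.47813642, 337.74909833]), np.float64(1.9395789059100252))
sleeve_large 0.89 [343.  58.  88.  89.] (array([533.44483643, 437.83948816]), np.float64(1.6546168582470386))
```

View pics/w6.png

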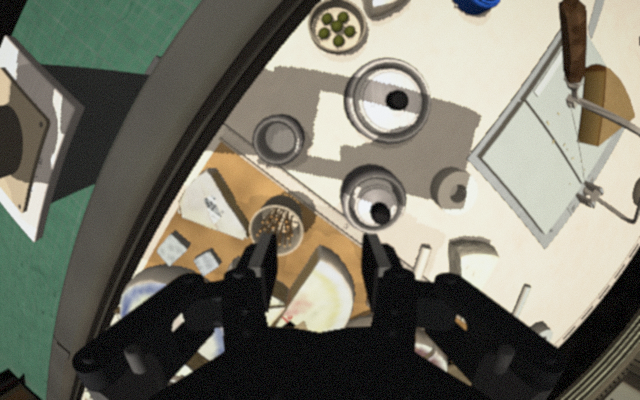

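Now visible: empty small sleeve (278,138), small pot knob (380,213), medium knob (397,100). Grasp the small pot.

Emit:
send_rows([
  [[0.6,0.1,-0.3],[0,0,0]],
  [[1.5,0.2,-0.9],[0,0,0]],
  [[2.2,0.3,-1.8],[0,0,0]],
  [[2.55,0.31,-2.8],[0,0,0]],
  [[2.57,0.31,-3.8],[0,0,0]],
  [[2.57,0.31,-4.8],[0,0,0]],
  [[2.57,0.31,-5.6],[0,0,0]],
  [[2.57,0.31,-6.1],[0,0,0]],
  [[2.57,0.31,-6.28],[0,0,0]],
  [[2.57,0.31,-6.28],[0,0,0]],
])

```text
time: 18.25
tool_pos: [597.2, 337.9, 68.4]
tcp_rot: [180.0, 0.0, 128.7]
ft_force: [0.7, 0.8, 0.6]
finger_gap: 42.8
grip_force: 0.0
```

Emit:
send_rows([
  [[0,0,0],[0,0,0]],
  [[0,0,0],[0,0,0]],
  [[0,0,0],[0,0,0]],
  [[0,0,0],[0,0,0]],
  [[0,0,0],[0,0,0]],
], fingers=1)

```text
time: 18.88
tool_pos: [597.8, 338.3, 69.4]
tcp_rot: [179.9, 0.0, 128.7]
ft_force: [-0.6, -0.2, 6.2]
finger_gap: 19.5
grip_force: 49.4
```

Emit:
send_rows([
  [[0,0,0.2],[0,0,0]],
  [[0,0,0.6],[0,0,0]],
  [[0,0,1.2],[0,0,0]],
  [[0,0,2],[0,0,0]],
  [[0,0,2.8],[0,0,0]],
  [[0,0,3.5],[0,0,0]],
  [[0,0,3.9],[0,0,0]],
  [[0,0,4],[0,0,0]],
  [[-0.4,0,4],[0,0,0]],
  [[-1.2,-0.1,4],[0,0,0]],
])

```text
time: 20.12
tool_pos: [559.7, 334.5, 186.0]
tcp_rot: [-179.9, -0.0, 128.7]
ft_force: [-0.2, 0.5, -1.6]
finger_gap: 20.1
grip_force: 49.1
```

Emit:
send_rows([
  [[-0.8,-0.1,0],[0,0,0]],
  [[-1.6,-0.2,0],[0,0,0]],
  [[-2.4,-0.3,0],[0,0,0]],
  [[-3,-0.3,0],[0,0,0]],
  [[-3.25,-0.3,0],[0,0,0]],
  [[-3.35,-0.3,0],[0,0,0]],
  [[-3.35,-0.3,0],[0,0,0]],
  [[-3.35,-0.3,0],[0,0,0]],
])

```text
time: 21.12
tool_pos: [460.8, 325.8, 187.7]
tcp_rot: [180.0, 0.0, 128.7]
ft_force: [1.2, -0.2, -1.0]
finger_gap: 19.9
grip_force: 49.1
```

```bash
python3 look2.py w7; python3 -c "
import cv2
a=cv2.imread('pics/w7.png')[60:320,170:510];cv2.imwrite('pics/w7b.png',cv2.resize(a,None,fx=2.2,fy=2.2,interpolation=3))"
```

```text
[460.83270254 325.75347636 187.70975192] [-1.79998301e+02  5.45774797e-03  1.28656852e+02] 19.848609697685664 21.175
M (np.float64(468.89364286099885), np.float64(145.55217549118848)) (array([465.0112782 , 143.27255639]), array([ 27,  26, 532], dtype=int32), array([529.72383495, 438.36254427,  88.        ]))
S (np.float64(438.42664868715883), np.float64(273.62025723799655)) (array([307.95144729, 307.87794365]), array([  464,   400, 57072], dtype=int32), array([523.76682733, 230.66984768,  88.        ]))
sleeve_small 0.78 [287. 147.  65.  56.] (array([457.62963209, 330.3911197 ]), np.float64(7.433747593874983))
sleeve_small 0.56 [510.   0.  56.  36.] (array([539.73790352, 638.83824443]), np.float64(10.62161501899132))
sleeve_medium 0.79 [386. 206.  74.  76.] (array([597.06189054, 339.56140808]), np.float64(5.561767898033281))
sleeve_large 0.8 [392.  87. 106. 104.] (array([534.02667456, 441.05661085]), np.float64(1.3675017307335224))
sleeve_large 0.33 [386. 205.  72.  76.] (array([597.86683544, 338.43468363]), np.float64(15.248501307377126))
```

View pics/w7b.png

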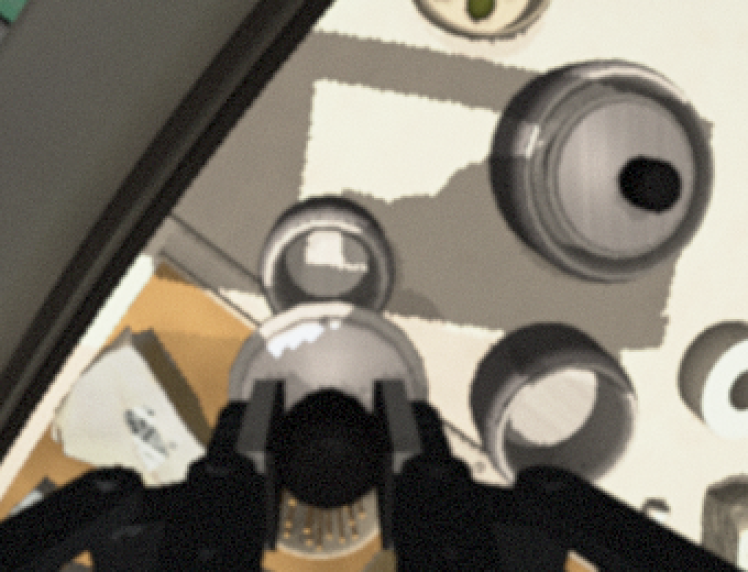

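Run:
```python
from h import *
from scipy.optimize import least_squares
s=snap('wrist')
def f(p):
    q=proj(s,np.vstack([circ(*p,56,30),circ(*p,0,30)])); return [q[:,0].min()-289.1,q[:,0].max()-350,q[:,1].min()-149.5]
r=least_squares(f,(460,326));print(r.x,r.fun)
b=np.array([386,206,74,76])
# held flange check: flange 52 at z = 187.7-55.6+40
q=proj(s,circ(460.8,325.8,188-55.6+41,26));print(q.min(0),q.max(0), 'seen l,r,top', 170+229/2.2,170+429/2.2,60+302/2.2)
```

```text
[464.72863087 322.13674301] [-2.05190762  2.05333548  0.13503845]
[271.84294647 191.73958541] [365.08854178 276.98592101] seen l,r,top 274.09090909090907 365.0 197.27272727272725
```

Emit:
send_rows([
  [[0.02,0,-0.4],[0,0,0]],
  [[0.02,0,-1],[0,0,0]],
  [[0.02,0,-1.6],[0,0,0]],
  [[0.02,0,-2.1],[0,0,0]],
  [[0.02,0,-2.4],[0,0,0]],
  [[0.02,0,-2.6],[0,0,0]],
  [[0.02,0,-2.8],[0,0,0]],
  [[0.02,0,-2.9],[0,0,0]],
  [[0.02,0,-2.9],[0,0,0]],
])

```text
time: 22.5
tool_pos: [461.1, 325.9, 100.9]
tcp_rot: [180.0, -0.0, 128.7]
ft_force: [-0.0, 1.4, -1.4]
finger_gap: 20.1
grip_force: 49.1
```

Emit:
send_rows([
  [[0,0,-0.15],[0,0,0]],
  [[0,0,-0.3],[0,0,0]],
  [[0,0,-0.4],[0,0,0]],
  [[0,0,-0.5],[0,0,0]],
  [[0,0,-0.5],[0,0,0]],
])

```text
time: 23.12
tool_pos: [460.8, 325.7, 85.4]
tcp_rot: [-180.0, -0.0, 128.7]
ft_force: [-0.6, -0.1, -1.2]
finger_gap: 20.0
grip_force: 49.1
```

Emit:
send_rows([
  [[0,0,-0.1],[0,0,0]],
  [[0,0,-0.2],[0,0,0]],
  [[0,0,-0.28],[0,0,0]],
  [[0,0,-0.34],[0,0,0]],
  [[0,0,-0.38],[0,0,0]],
  [[0,0,-0.38],[0,0,0]],
])

```text
time: 23.88
tool_pos: [461.0, 325.8, 74.3]
tcp_rot: [-180.0, -0.0, 128.7]
ft_force: [-0.2, -0.1, -1.9]
finger_gap: 19.7
grip_force: 49.1
```

Emit:
send_rows([
  [[0,0,-0.03],[0,0,0]],
  [[0,0,-0.06],[0,0,0]],
  [[0,0,-0.09],[0,0,0]],
  [[0,0,-0.09],[0,0,0]],
])

```text
time: 24.38
tool_pos: [461.4, 326.0, 73.4]
tcp_rot: [180.0, 0.0, 128.7]
ft_force: [-5.4, -2.9, 11.6]
finger_gap: 19.6
grip_force: 50.4
```

Seated at the expected height (73.4). Release, rise, and look at the medium pot.

Emit:
send_rows([
  [[0,0,0.02],[0,0,0]],
  [[0,0,0.02],[0,0,0]],
  [[0,0,0.02],[0,0,0]],
  [[0,0,0.3],[0,0,0]],
  [[0,0,0.8],[0,0,0]],
  [[0,0,1.6],[0,0,0]],
  [[0.4,0.6,2.6],[0,0,0]],
  [[0.8,1.4,3.8],[0,0,0]],
  [[1.2,2,4.8],[0,0,0]],
  [[1.4,2.2,5],[0,0,0]],
], fingers=0.5)

```text
time: 25.62
tool_pos: [504.7, 393.5, 225.8]
tcp_rot: [179.7, 0.0, 128.7]
ft_force: [0.3, -0.5, -0.6]
finger_gap: 42.8
grip_force: 0.0
```

Emit:
send_rows([
  [[0.3,0.3,0],[0,0,0]],
  [[0.3,0.3,0],[0,0,0]],
  [[0.3,0.3,0],[0,0,0]],
])

```text
time: 26.0
tool_pos: [511.4, 400.1, 220.7]
tcp_rot: [-179.9, -0.0, 128.7]
ft_force: [-0.8, 0.6, 0.8]
finger_gap: 42.8
grip_force: 0.0
```

```bash
python3 look2.py w8
python3 - <<'E'
from h import *
s=snap('wrist')
u,v=proj(s,np.array([[461,326,92.]]))[0];print('S',blob(s,u,v,92,w=15))
E
python3 -c "
import cv2
cv2.imwrite('pics/w8b.png',cv2.resize(cv2.imread('pics/w8.png'),(800,500),interpolation=3))"
```

```text
[511.46995061 400.12583256 220.89888379] [-1.79913459e+02 -4.53929438e-03  1.28660702e+02] 42.59169577854837 26.05
M (np.float64(364.3437198481598), np.float64(166.92065606982712)) (array([363.97572816, 164.62135922]), array([ 23,  24, 412], dtype=int32), array([531.82261666, 440.29354848,  88.        ]))
S (np.float64(345.57287315654276), np.float64(282.72732309841774)) (array([343., 273.]), array([1, 1, 1], dtype=int32), array([589.03936111, 342.55577178,  88.        ]))
sleeve_small 0.73 [436.   1.  59.  49.] (array([534.01680911, 641.31807161]), np.float64(4.655391441668243))
sleeve_small 0.66 [217. 165.  54.  46.] (array([456.7618041, 334.9268459]), np.float64(8.784266448666699))
sleeve_medium 0.9 [312. 218.  57.  74.] (array([595.51621533, 334.67354682]), np.float64(6.983798690646495))
sleeve_large 0.58 [311. 108. 100.  95.] (array([531.95057706, 443.5262075 ]), np.float64(1.920886328787816))
S (array([231.76674938, 212.49131514]), array([ 23,  24, 403], dtype=int32), array([463.38205553, 327.56101062,  92.        ]))
```

View pics/w8b.png

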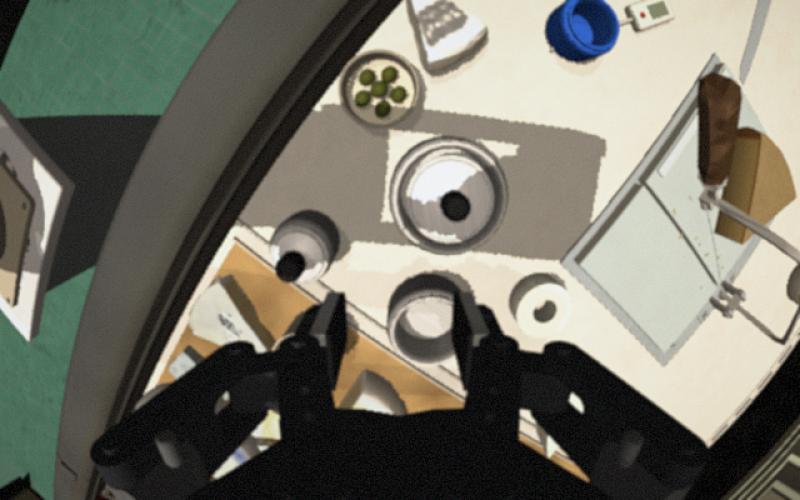

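Small pot seated in its sleeve, knob (232,212). Medium knob (364,165) → (532,440). Grasp it.

Emit:
send_rows([
  [[0.3,0.6,-0.3],[0,0,0]],
  [[0.6,1.2,-0.9],[0,0,0]],
  [[0.68,1.33,-1.8],[0,0,0]],
  [[0.68,1.33,-2.8],[0,0,0]],
  [[0.68,1.33,-3.7],[0,0,0]],
  [[0.68,1.33,-4.5],[0,0,0]],
  [[0.68,1.33,-4.9],[0,0,0]],
  [[0.68,1.33,-5.05],[0,0,0]],
  [[0.68,1.33,-5.05],[0,0,0]],
])

```text
time: 27.38
tool_pos: [532.8, 440.9, 70.9]
tcp_rot: [180.0, 0.0, 128.7]
ft_force: [-0.1, -0.2, 1.2]
finger_gap: 42.7
grip_force: 0.0
```

Emit:
send_rows([
  [[0,0,0],[0,0,0]],
  [[0,0,0],[0,0,0]],
  [[0,0,0],[0,0,0]],
  [[0,0,0],[0,0,0]],
  [[0,0,0],[0,0,0]],
], fingers=1)

```text
time: 28.0
tool_pos: [533.0, 441.1, 71.7]
tcp_rot: [179.9, 0.0, 128.7]
ft_force: [-1.1, -1.7, 5.4]
finger_gap: 20.0
grip_force: 49.1
```

Emit:
send_rows([
  [[0,0,0.2],[0,0,0]],
  [[0,0,0.6],[0,0,0]],
  [[0,0,1.2],[0,0,0]],
  [[0,0,2],[0,0,0]],
  [[0,0,2.8],[0,0,0]],
  [[0,0,3.5],[0,0,0]],
  [[0,0,3.9],[0,0,0]],
  [[0,0,4],[0,0,0]],
  [[0,0,4],[0,0,0]],
])

```text
time: 29.12
tool_pos: [532.1, 440.6, 189.5]
tcp_rot: [-179.9, -0.0, 128.7]
ft_force: [0.2, 0.7, -2.9]
finger_gap: 19.9
grip_force: 49.1
```

```bash
python3 look2.py w9
```

```text
[531.95104717 440.39663809 188.9321161 ] [-1.79894218e+02 -5.33754157e-03  1.28673891e+02] 19.774531720457176 29.175
M attempt to get argmax of an empty sequence
S (np.float64(304.4723441691646), np.float64(315.32833279012806)) (array([320.08819099, 338.27442775]), array([  459,   168, 47794], dtype=int32), array([630.4840302 , 319.86486485,  88.        ]))
sleeve_small 0.91 [414.   0.  65.  56.] (array([535.30259919, 644.32364932]), np.float64(4.895531564587586))
sleeve_small 0.84 [174. 191.  62.  55.] (array([463.25957311, 329.79194919]), np.float64(6.736191798016222))
sleeve_medium 0.91 [291. 288.  52.  33.] (array([630.82792293, 314.19519809]), np.float64(26.362768020950398))
sleeve_medium 0.73 [197. 272.  19.  57.] (array([522.06819629, 226.37007454]), np.float64(27.87712584054171))
sleeve_large 0.75 [266. 128. 110.  65.] (array([521.9661882 , 457.01884992]), np.float64(23.492651805745027))
sleeve_large 0.51 [291. 289.  52.  35.] (array([635.87967387, 307.63940372]), np.float64(33.86871673943608))
```

Emit:
send_rows([
  [[0.15,-0.25,0],[0,0,0]],
  [[0.5,-0.8,0],[0,0,0]],
  [[0.95,-1.5,0],[0,0,0]],
  [[1.4,-2.2,0],[0,0,0]],
  [[1.8,-2.85,0],[0,0,0]],
  [[2.1,-3.3,0],[0,0,0]],
  [[2.18,-3.43,0],[0,0,0]],
  [[2.18,-3.43,-0.5],[0,0,0]],
  [[2.18,-3.43,-1],[0,0,0]],
  [[2.18,-3.43,-1],[0,0,0]],
])

```text
time: 30.58
tool_pos: [595.7, 337.8, 156.7]
tcp_rot: [-179.7, -0.1, 128.7]
ft_force: [-0.7, -0.5, -2.1]
finger_gap: 19.7
grip_force: 49.0
```

Run:
```python
from h import *
s=snap('wrist','w10');print(sense()['tool_pos'])
q=proj(s,np.vstack([circ(597.3,337.5,56,40.5),circ(597.3,337.5,0,40.5)]));print('pred',q.min(0),q.max(0))
a=s['img'][60:320,170:510].copy()
for zz,R,c in [(56,40.5,(255,0,0)),(56,33.5,(0,255,0))]:
    p=proj(s,circ(597.3,337.5,zz,R))-[170,60]; b=np.round(p*2.2).astype(int)
    a2=cv2.resize(a,None,fx=2.2,fy=2.2,interpolation=3) if zz==56 and R==40.5 else a2
    cv2.polylines(a2,[b],True,c,1)
cv2.imwrite('pics/w10b.png',a2[:,:,::-1])
```

```text
[596.41889847 338.02651995 158.15914669]
pred [271.40887536 139.25316127] [369.42018539 240.63841082]
```

View pics/w10b.png

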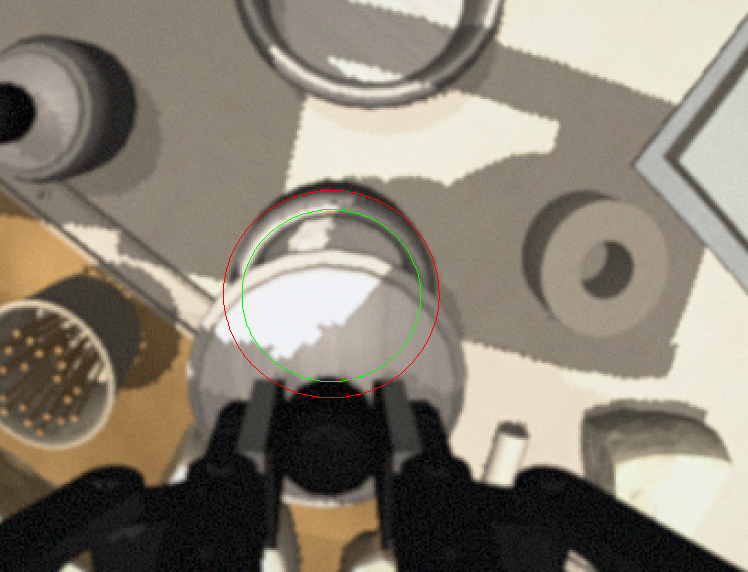

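Overlay agrees with the medium sleeve's rim to within ~1.5 mm. Lower in.

Emit:
send_rows([
  [[0,0,-0.3],[0,0,0]],
  [[0,0,-0.8],[0,0,0]],
  [[0,0,-1.3],[0,0,0]],
  [[0,0,-1.7],[0,0,0]],
  [[0,0,-2],[0,0,0]],
  [[0,0,-2.1],[0,0,0]],
  [[0,0,-2.1],[0,0,0]],
])

```text
time: 31.5
tool_pos: [597.9, 337.8, 97.2]
tcp_rot: [180.0, 0.0, 128.7]
ft_force: [-0.3, 0.0, -2.4]
finger_gap: 19.9
grip_force: 49.1
```

Emit:
send_rows([
  [[0,0,-0.1],[0,0,0]],
  [[0,0,-0.2],[0,0,0]],
  [[0,0,-0.3],[0,0,0]],
  [[0,0,-0.4],[0,0,0]],
  [[0,0,-0.4],[0,0,0]],
])

```text
time: 32.12
tool_pos: [597.5, 337.7, 84.7]
tcp_rot: [-180.0, -0.0, 128.7]
ft_force: [0.7, -0.3, -2.0]
finger_gap: 19.6
grip_force: 49.1
```

Emit:
send_rows([
  [[0,0,-0.08],[0,0,0]],
  [[0,0,-0.16],[0,0,0]],
  [[0,0,-0.22],[0,0,0]],
  [[0,0,-0.26],[0,0,0]],
  [[0,0,-0.26],[0,0,0]],
])

```text
time: 32.75
tool_pos: [597.7, 337.8, 77.2]
tcp_rot: [-180.0, -0.0, 128.7]
ft_force: [0.9, 0.1, -2.9]
finger_gap: 19.9
grip_force: 49.1
```

Emit:
send_rows([
  [[0,0,-0.02],[0,0,0]],
  [[0,0,-0.04],[0,0,0]],
  [[0,0,-0.06],[0,0,0]],
  [[0,0,-0.06],[0,0,0]],
])

```text
time: 33.25
tool_pos: [597.9, 337.8, 75.9]
tcp_rot: [180.0, 0.0, 128.7]
ft_force: [-1.6, -1.6, -0.0]
finger_gap: 19.2
grip_force: 49.3
```

Emit:
send_rows([
  [[0,0,-0.02],[0,0,0]],
  [[0,0,-0.02],[0,0,0]],
])

```text
time: 33.5
tool_pos: [598.0, 337.9, 75.7]
tcp_rot: [180.0, 0.0, 128.7]
ft_force: [-3.4, -2.6, 5.6]
finger_gap: 19.8
grip_force: 49.7
```

Emit:
send_rows([
  [[0,0,0],[0,0,0]],
  [[0,0,0],[0,0,0]],
  [[0,0,0],[0,0,0]],
  [[0,0,0.3],[0,0,0]],
  [[0,0,0.8],[0,0,0]],
  [[0,0,1.7],[0,0,0]],
  [[-0.2,0.1,2.8],[0,0,0]],
  [[-0.8,0.3,4.1],[0,0,0]],
  [[-1.4,0.5,5.4],[0,0,0]],
  [[-1.8,0.6,6.2],[0,0,0]],
], fingers=0.5)

```text
time: 34.75
tool_pos: [544.0, 356.7, 265.7]
tcp_rot: [179.7, 0.0, 128.7]
ft_force: [0.1, 0.7, -0.4]
finger_gap: 42.8
grip_force: 0.0
```

Emit:
send_rows([
  [[0,0,0.2],[0,0,0]],
  [[0,0,0.2],[0,0,0]],
  [[0,0,0.2],[0,0,0]],
])

```text
time: 35.12
tool_pos: [543.7, 355.2, 265.1]
tcp_rot: [-179.9, -0.0, 128.6]
ft_force: [0.3, 0.6, -0.3]
finger_gap: 42.8
grip_force: 0.0
```

Run:
```python
from h import *
s=snap('wrist','w11');print(sense()['tool_pos'],sense()['time'])
for n,x,y in [('S',461,326),('M',597.8,337.8)]:
    u,v=proj(s,np.array([[x,y,94.]]))[0]
    try: print(n,(u,v),blob(s,u,v,92,w=12))
    except Exception as e: print(n,e)
for r in finder.trace('sleeve_large','wrist')[:2]:
    b=np.array(r['box'])*[640,400,640,400]; print(round(r['confidence'],2),b.round(),fitbox(s,b,[(0,51),(56,51)],(534,440)))
a2=cv2.resize(s['img'],(800,500),interpolation=3)
for R in (51,44):
    cv2.polylines(a2,[np.round(proj(s,circ(533.5,440.5,56,R))*1.25).astype(int)],True,(255,0,0),1)
cv2.imwrite('pics/w11b.png',a2[:,:,::-1])
```

```text
[543.62867245 355.20033755 265.014897  ] 35.175
S (np.float64(239.6380848760991), np.float64(148.8302705443267)) (array([242.24233129, 150.49079755]), array([ 22,  20, 326], dtype=int32), array([464.05253865, 325.76113878,  92.        ]))
M (np.float64(348.0191757514763), np.float64(218.15400729191242)) (array([347.77622378, 215.89160839]), array([ 18,  21, 286], dtype=int32), array([596.50463393, 339.17990706,  92.        ]))
0.72 [316.  64.  88.  86.] (array([535.91533118, 439.81213066]), np.float64(1.140802222531164))
```

View pics/w11b.png

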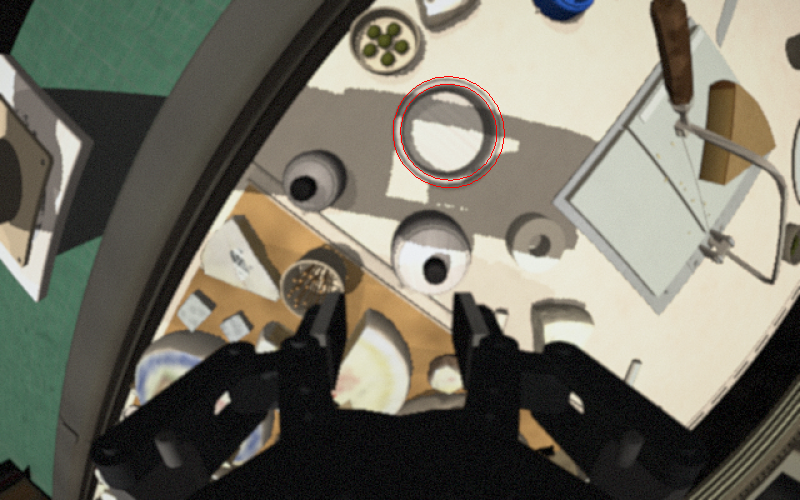

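Both pots are seated, knobs at (242,150) and (348,216). The overlay fits the empty large sleeve at (534,440). Now I fetch the large pot.

Emit:
send_rows([
  [[-0.2,-0.6,0.3],[0,0,0]],
  [[-0.5,-1.8,0.8],[0,0,0]],
  [[-0.9,-3.4,1],[0,0,0]],
  [[-1.3,-5.2,1],[0,0,0]],
  [[-1.7,-7,1],[0,0,0]],
  [[-2.1,-8.8,1],[0,0,0]],
  [[-2.4,-10.6,1],[0,0,0]],
  [[-2.7,-12.4,1],[0,0,0]],
  [[-2.9,-14.2,1],[0,0,0]],
  [[-3.1,-15.9,1],[0,0,0]],
])

```text
time: 36.48
tool_pos: [450.1, -123.0, 296.3]
tcp_rot: [-180.0, -0.0, 128.6]
ft_force: [1.5, -0.4, 0.6]
finger_gap: 42.7
grip_force: 0.0
```

Emit:
send_rows([
  [[-0.1,-1.4,0],[0,0,0]],
  [[-0.15,-2.4,0],[0,0,0]],
  [[-0.18,-2.85,-0.5],[0,0,0]],
  [[-0.18,-2.87,-1.6],[0,0,0]],
  [[-0.18,-2.87,-3],[0,0,0]],
  [[-0.18,-2.87,-4],[0,0,0]],
  [[-0.18,-2.87,-4],[0,0,0]],
])

```text
time: 37.35
tool_pos: [443.1, -205.2, 172.9]
tcp_rot: [-179.9, -0.4, 128.7]
ft_force: [-0.4, 0.7, -0.1]
finger_gap: 42.9
grip_force: 0.0
```

Run:
```python
from h import *
s=snap('wrist');print(sense()['tool_pos'],sense()['time'])
u,v=proj(s,np.array([[445,-208,80.]]))[0];print(u,v,blob(s,u,v,80,w=15))
```

```text
[ 444.43007317 -206.07986823  175.35453206] 37.4
318.3884982807381 201.4339513780015 (array([318.88581952, 200.2412523 ]), array([ 25,  28, 543], dtype=int32), array([ 444.68840579, -206.97561421,   80.        ]))
```

Emit:
send_rows([
  [[0,-0.05,-0.5],[0,0,0]],
  [[0,-0.05,-1.3],[0,0,0]],
  [[0,-0.05,-2.1],[0,0,0]],
  [[0,-0.05,-2.9],[0,0,0]],
  [[0,-0.05,-3.4],[0,0,0]],
  [[0,-0.05,-3.7],[0,0,0]],
  [[0,-0.05,-3.8],[0,0,0]],
  [[0,-0.05,-3.8],[0,0,0]],
])

```text
time: 38.4
tool_pos: [445.9, -209.0, 63.6]
tcp_rot: [180.0, 0.0, 128.7]
ft_force: [-0.1, -0.5, -0.3]
finger_gap: 42.7
grip_force: 0.0
```

Emit:
send_rows([
  [[0,0,0],[0,0,0]],
  [[0,0,0],[0,0,0]],
  [[0,0,0],[0,0,0]],
  [[0,0,0],[0,0,0]],
  [[0,0,0],[0,0,0]],
], fingers=1)

```text
time: 39.02
tool_pos: [445.8, -209.2, 63.9]
tcp_rot: [180.0, 0.1, 128.7]
ft_force: [-3.0, 0.0, 6.3]
finger_gap: 19.7
grip_force: 49.2
```

Emit:
send_rows([
  [[0,0,0.2],[0,0,0]],
  [[0,0,0.6],[0,0,0]],
  [[0,0,1.3],[0,0,0]],
  [[0,0,2.2],[0,0,0]],
  [[0,0,3.3],[0,0,0]],
  [[0,0,4.4],[0,0,0]],
  [[0,0,5.4],[0,0,0]],
  [[0,0,6.2],[0,0,0]],
  [[0,0,6.8],[0,0,0]],
  [[0,0,7],[0,0,0]],
])

```text
time: 40.28
tool_pos: [445.8, -208.9, 274.3]
tcp_rot: [180.0, 0.1, 128.7]
ft_force: [-0.9, 0.5, -3.9]
finger_gap: 19.6
grip_force: 49.3
```

Emit:
send_rows([
  [[0.05,0.3,0],[0,0,0]],
  [[0.1,1,0],[0,0,0]],
  [[0.3,2,0],[0,0,0]],
  [[0.5,3.4,0],[0,0,0]],
  [[0.7,4.8,0],[0,0,0]],
  [[0.9,6.3,0],[0,0,0]],
  [[1.1,7.8,0],[0,0,0]],
  [[1.3,9.3,0],[0,0,0]],
  [[1.5,10.8,0],[0,0,0]],
  [[1.7,12.3,0],[0,0,0]],
])

```text
time: 41.52
tool_pos: [495.4, 162.2, 271.4]
tcp_rot: [-179.9, -0.1, 128.7]
ft_force: [0.7, 0.1, -3.9]
finger_gap: 19.9
grip_force: 49.3
```

Emit:
send_rows([
  [[0.2,1.5,0],[0,0,0]],
  [[0.4,3,0],[0,0,0]],
  [[0.6,4.5,0],[0,0,0]],
  [[0.8,6,0],[0,0,0]],
  [[1,7.4,0],[0,0,0]],
  [[1.15,8.5,0],[0,0,0]],
  [[1.22,9.1,0],[0,0,0]],
  [[1.25,9.34,0],[0,0,0]],
  [[1.25,9.34,0],[0,0,0]],
  [[1.25,9.34,0],[0,0,0]],
])

```text
time: 42.78
tool_pos: [533.9, 439.7, 272.8]
tcp_rot: [-180.0, 0.0, 128.6]
ft_force: [0.1, -0.4, -2.8]
finger_gap: 19.8
grip_force: 49.5
```

Emit:
send_rows([
  [[0,0,-0.5],[0,0,0]],
  [[0,0,-1.2],[0,0,0]],
  [[0,0,-2],[0,0,0]],
  [[0,0,-2.8],[0,0,0]],
  [[0,0,-3.4],[0,0,0]],
  [[0,0,-3.8],[0,0,0]],
  [[0,0,-4],[0,0,0]],
  [[0,0,-4],[0,0,0]],
  [[0,0,-4],[0,0,0]],
])

```text
time: 43.9
tool_pos: [534.5, 440.8, 154.2]
tcp_rot: [179.9, 0.0, 128.7]
ft_force: [0.6, -0.3, -3.5]
finger_gap: 19.9
grip_force: 49.4
```

Run:
```python
from h import *
s=snap('wrist','w12');print(sense()['tool_pos'],sense()['time'],sense()['ft_force'])
a2=cv2.resize(s['img'][60:320,170:510],None,fx=2.2,fy=2.2,interpolation=3)
for R in (51,44):
    cv2.polylines(a2,[np.round((proj(s,circ(534.3,440.2,56,R))-[170,60])*2.2).astype(int)],True,(255,0,0),1)
cv2.imwrite('pics/w12b.png',a2[:,:,::-1])
```

```text
[534.4669098  440.83569453 154.24323656] 43.95 [ 0.75232515 -0.1640494  -3.97098737]
```

View pics/w12b.png

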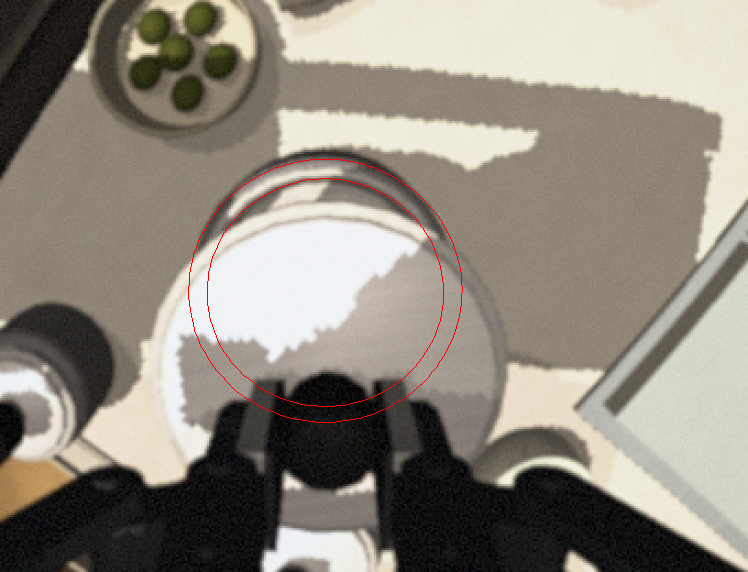

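The overlay matches the large sleeve's visible rim. Lower in.

Emit:
send_rows([
  [[0,0,-0.3],[0,0,0]],
  [[0,0,-0.7],[0,0,0]],
  [[0,0,-1.1],[0,0,0]],
  [[0,0,-1.5],[0,0,0]],
  [[0,0,-1.8],[0,0,0]],
  [[0,0,-1.87],[0,0,0]],
  [[0,0,-1.87],[0,0,0]],
])

```text
time: 44.82
tool_pos: [534.0, 440.5, 97.0]
tcp_rot: [180.0, 0.0, 128.7]
ft_force: [-1.0, 0.2, -3.7]
finger_gap: 20.2
grip_force: 49.4
```

Emit:
send_rows([
  [[0,0,-0.1],[0,0,0]],
  [[0,0,-0.2],[0,0,0]],
  [[0,0,-0.3],[0,0,0]],
  [[0,0,-0.4],[0,0,0]],
  [[0,0,-0.45],[0,0,0]],
  [[0,0,-0.45],[0,0,0]],
])

```text
time: 45.58
tool_pos: [533.8, 440.3, 83.1]
tcp_rot: [-180.0, 0.0, 128.7]
ft_force: [-0.4, -0.5, -3.1]
finger_gap: 20.0
grip_force: 49.5
```

Emit:
send_rows([
  [[0,0,-0.07],[0,0,0]],
  [[0,0,-0.14],[0,0,0]],
  [[0,0,-0.18],[0,0,0]],
  [[0,0,-0.21],[0,0,0]],
  [[0,0,-0.21],[0,0,0]],
])

```text
time: 46.2
tool_pos: [533.9, 440.4, 77.0]
tcp_rot: [-180.0, -0.0, 128.7]
ft_force: [0.1, 0.1, -3.5]
finger_gap: 20.0
grip_force: 49.5
```

Emit:
send_rows([
  [[0,0,-0.02],[0,0,0]],
  [[0,0,-0.04],[0,0,0]],
  [[0,0,-0.05],[0,0,0]],
  [[0,0,-0.05],[0,0,0]],
])

```text
time: 46.7
tool_pos: [534.0, 440.5, 76.0]
tcp_rot: [180.0, 0.0, 128.7]
ft_force: [-1.9, -1.3, -0.6]
finger_gap: 19.7
grip_force: 49.8
```

Contact at the seat height. Press a hair more, then release, rise and check.

Emit:
send_rows([
  [[0,0,-0.02],[0,0,0]],
  [[0,0,-0.02],[0,0,0]],
])

```text
time: 46.95
tool_pos: [534.1, 440.6, 75.9]
tcp_rot: [180.0, 0.0, 128.7]
ft_force: [-3.7, -1.7, 5.2]
finger_gap: 20.0
grip_force: 50.4
```

Emit:
send_rows([
  [[0,0,0],[0,0,0]],
  [[0,0,0],[0,0,0]],
  [[0,0,0],[0,0,0]],
  [[0,0,0.3],[0,0,0]],
  [[0,0,0.8],[0,0,0]],
  [[0,0,1.7],[0,0,0]],
  [[0,-0.2,2.8],[0,0,0]],
  [[0,-0.9,4.1],[0,0,0]],
  [[0,-1.8,5.4],[0,0,0]],
  [[0,-2.5,6.4],[0,0,0]],
], fingers=0.5)

```text
time: 48.2
tool_pos: [534.5, 364.9, 271.0]
tcp_rot: [179.8, 0.0, 128.7]
ft_force: [0.2, 0.2, -0.4]
finger_gap: 42.8
grip_force: 0.0
```

Emit:
send_rows([
  [[0,0,0.2],[0,0,0]],
  [[0,0,0.2],[0,0,0]],
  [[0,0,0.2],[0,0,0]],
])

```text
time: 48.58
tool_pos: [533.1, 365.8, 271.2]
tcp_rot: [-179.9, -0.0, 128.7]
ft_force: [0.0, -0.6, -0.6]
finger_gap: 42.8
grip_force: 0.0
```

Run:
```python
from h import *
s=snap('wrist','w13');print(sense()['tool_pos'],sense()['time'],sense()['ft_force'])
for n,x,y in [('S',461,326),('M',597.8,337.8),('L',534,440.5)]:
    u,v=proj(s,np.array([[x,y,94.]]))[0]
    try: print(n,(u,v),blob(s,u,v,92,w=12))
    except Exception as e: print(n,e)
ims=[s['img'][20:240,180:500]]
d=snap('side')['img'][150:225,280:385]; ims.append(cv2.resize(d,(320,228),interpolation=3))
cv2.imwrite('pics/fin.png',cv2.resize(np.vstack(ims),None,fx=1.3,fy=1.3,interpolation=3)[:,:,::-1])
```

```text
[533.09928177 365.72650637 271.01453606] 48.625 [ 0.82716122  0.41430281 -0.43222283]
S (np.float64(243.17302158542253), np.float64(161.71418326358696)) (array([245.56168831, 163.05194805]), array([ 20,  19, 308], dtype=int32), array([463.78769929, 325.85602618,  92.        ]))
M (np.float64(348.5056344343943), np.float64(228.75973433162926)) (array([348.15384615, 226.3003663 ]), array([ 17,  20, 273], dtype=int32), array([596.212951  , 339.31034064,  92.        ]))
L (np.float64(364.9546008167106), np.float64(119.87357535171593)) (array([364.7245283 , 119.25283019]), array([ 20,  18, 265], dtype=int32), array([533.6720527 , 440.96897709,  92.        ]))
```

View pics/fin.png

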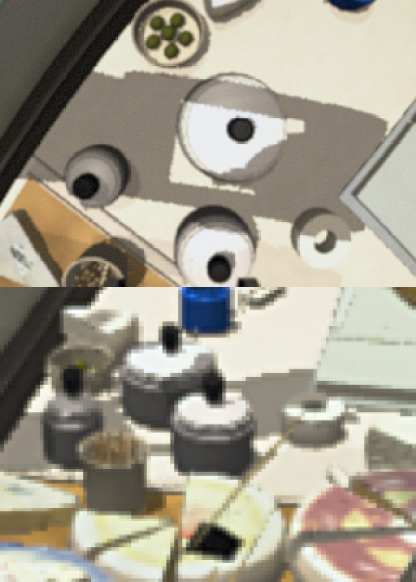

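The final pictures show all three pots upright and level in their own sleeves, with knobs at the expected pixels (245,163), (348,226) and (365,119). The cup, dish and roll have not moved. Handing in.

```bash
python3 -c "
from bench import order
print(order.hand_in())"
```

```text
the job is handed in; nothing more can be done
None
```

The job is handed in: each pot sits in the sleeve of its own size with its flange on the rim, and the cup of picks, olive dish and label roll were left where they stood, at about 49 s of the 112 s allowed.

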